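# Make up two desk kits in divided trays

### The job

Make up two kits: the mailing kit, stapler and tape roll, goes in the wooden tray with two compartments; the guest's desk kit goes in the tray with three compartments: mouse in the big one, memory stick and white fluted cup in the two small ones. One thing to a compartment (where two are alike, either will do), each set down, not dropped, flat on the compartment's floor and the right way up; leave the candle jar where it stands.

Things in the scene. Friction and masses are not known exactly. Their poses are not given: they have to be found in the camera images.
- tray_two: Pale wooden tray, 160 x 224 mm, with one divider across its middle (y = 0) that makes two equal compartments. Floor 4 mm, dividers 10 mm, rim 14 mm above the desk; walls 4 mm thick. Fixed. Origin: centre of the underside; x along the 160 mm side, y along the 224 mm side. Compartment centres: x = 0, y = +56 and -56 mm; each is 152 (x) by 106 mm (y) inside.
- tray_three: Pale wooden tray, 160 x 224 mm, with a T-shaped divider: one big, two small compartments. Floor 4 mm, dividers 10 mm, rim 14 mm above the desk; walls 4 mm thick. Fixed. Origin: centre of the underside; x along the 160 mm side, y along the 224 mm side. Big one: centre x = 0, y = +56 mm, 152 (x) by 106 mm (y). Small ones: centres x = +39 and -39 mm, y = -56 mm, each 74 (x) by 106 mm (y).
- stapler: Black desk stapler standing on its base, 132 mm long (its x axis), 36 mm wide (y), 47 mm high at most; the arm stays closed. Origin: centre of the underside of its outline. Grip it across its width at mid length. About 0.2 kg.
- mouse: White computer mouse, 114 mm long (its x axis), 58 mm wide (y), 22 mm high. Origin: centre of the underside. Grip it low across its width.
- usb_stick: Small black memory stick with a metal plug, lying flat, 54 mm long (its x axis, plug to -x), 18 mm wide (y), 8 mm high. Origin: centre of the underside. Grip the body, 5 mm from the origin to +x, across the width.
- tape_roll: Roll of paper tape lying flat, a ring of 49 mm outer diameter, 15 mm high, hole about 30 mm. Origin: centre of the underside, axis z.
- cup: White fluted tea-light cup, empty and open at the top, round, 58 mm across, 62 mm high, standing upright. Origin: centre of the underside, axis z. Grip it across the outside. About 0.11 kg.
- candle_jar: Small cream candle in a round jar with a black wick, about 50 mm across and 50 mm high (count 54 mm by 58 mm with the clear glass), standing among the stock. Not part of the kits. Origin: centre of the underside.
Not all that is in view belongs to the job. Of the things that look like the stapler, the larger one is meant.

How it is judged:
At the end, for the whole second after the job is handed in: Stapler and tape roll in different compartments of tray_two; mouse in the big compartment of tray_three, memory stick and cup in its two different small ones. Each flat on the floor (underside within 4 mm of it, tilt under 0.06 rad), upright, at rest. Jar within 25 mm of its start (z of stapler in the frame of tray_two between 0.001 and 0.008 m and angle between each of stapler, tape_roll, mouse, usb_stick, cup's own z axis and vertical below 0.06 rad and linear speed of each of stapler, tape_roll, mouse, usb_stick, cup below 0.02 m/s and angular speed of each of stapler, tape_roll, mouse, usb_stick, cup below 0.2 rad/s and x of stapler in the frame of tray_two between -0.07 and 0.07 m and z of tape_roll in the frame of tray_two between 0.001 and 0.008 m and x of tape_roll in the frame of tray_two between -0.07 and 0.07 m and ((y of stapler in the frame of tray_two between 0.01 and 0.105 m and y of tape_roll in the frame of tray_two between -0.105 and -0.01 m) or (y of stapler in the frame of tray_two between -0.105 and -0.01 m and y of tape_roll in the frame of tray_two between 0.01 and 0.105 m)) and z of mouse in the frame of tray_three between 0.001 and 0.008 m and z of usb_stick in the frame of tray_three between 0.001 and 0.008 m and z of cup in the frame of tray_three between 0.001 and 0.008 m and x of mouse in the frame of tray_three between -0.07 and 0.07 m and y of mouse in the frame of tray_three between 0.01 and 0.105 m and y of usb_stick in the frame of tray_three between -0.105 and -0.01 m and y of cup in the frame of tray_three between -0.105 and -0.01 m and ((x of usb_stick in the frame of tray_three between 0.006 and 0.075 m and x of cup in the frame of tray_three between -0.075 and -0.006 m) or (x of usb_stick in the frame of tray_three between -0.075 and -0.006 m and x of cup in the frame of tray_three between 0.006 and 0.075 m))); the robot touches nothing.
It fails at once if the candle jar is shifted by more than 25 mm or tipped (distance of candle_jar from where it was at the start of the episode above 0.025 m or angle between candle_jar's own z axis and vertical above 0.4 rad).
It fails at once if a kit's thing is dropped (falls freely faster than 0.7 m/s, about 25 mm) ((linear speed of stapler above 0.7 m/s and contact force between stapler and the fingers below 0.05 N) or (linear speed of mouse above 0.7 m/s and contact force between mouse and the fingers below 0.05 N) or (linear speed of usb_stick above 0.7 m/s and contact force between usb_stick and the fingers below 0.05 N) or (linear speed of tape_roll above 0.7 m/s and contact force between tape_roll and the fingers below 0.05 N) or (linear speed of cup above 0.7 m/s and contact force between cup and the fingers below 0.05 N)).
It also fails if it takes over 144 s, if anything falls off the work surface, if the arm or the gripper's body presses on something with over 40 N, if the wrist force passes 120 N, or if a joint passes its speed limit or range.

### The arm

A 6-joint arm with a two-finger parallel gripper is mounted at the origin on a cart in front of the work surface, level with it; the furniture and walls round the work are solid. World frame = base frame: x ahead of the robot, y to its left, z up, the work surface at z = 0. Lengths are in m, angles in rad, forces in N, time in s.
With the tool pointing down it reaches from about 0.25 to 0.775 m from the base axis. Payload 8.9 kg.
Tool frame: the origin (TCP) lies at the very end of the fingers, on their centre line; the grasp point (between the pads) lies robot.grip_depth behind it (robot.grip_depth is the distance from the TCP to the grasp point, in m); z points along the fingers, y is the line along which they close (so a half turn about z gives the same grasp; the last joint's range is limited). The gripper opens to 85 mm and grips with 20 to 120 N. Pads are 22 mm wide; open, the fingers measure 114 mm over their backs; the gripper's body (76 mm by 85 mm) begins 54 mm behind the grasp point. The pads swing forward as they close: fully open they stand 13 mm farther back than shut.
Start: joints at [-1.376, 0.291, -0.153, 1.127, 0, 1.431], TCP at [0.172, -0.496, 0.231] pointing down, gripper open.
Joint ranges: [-2.52, 2.52], [-0.91, 1.74], [-1.3, 1.37], [-1.96, 2.02], [-1.52, 1.47], [-3.14, 3.14]. Speed limits (rad/s): [2.22, 2.22, 2.79, 3.14, 3.14, 3.14].

### API

Orientations are given as a 3x3 rotation matrix whose columns are the frame's x, y, z axes.
In Python, from bench import robot, imaging, workorder, models gives the robot as it stands.
- The arm moves only by the tool apply_moves, never from a script. Its argument "series" is text: rows parted by semicolons, each of 6 numbers parted by spaces: the shift along the world's x, y, z in m, then the turn, a rotation vector about the world's x, y, z in rad. A call has 1 to 10 rows; each row is the pose to reach, as a shift and turn from the pose commanded when the call began; what a row does not reach only later rows make up. A row lasts 1/10 s, in which the tool goes at most 50 mm and 8.59 degrees, less where a joint would pass 70% of its speed; a pose out of reach is approached as far as the arm can. A call with a gripper value outside its range is refused whole. "jaw" is the gripper command: -1 is fully open, 1 is shut, values between are in proportion, set as the call begins (left out, the last holds). The fingers move at their own pace and stop on an object; "squeeze" is the grip in N (left out, the last holds). Time passes only in rows, so rows that repeat a pose let the fingers close. It gives the time, the measured TCP pose, the force, the opening and the grip force at its end, in the units of the state.
- robot.observe(): the state, without advancing time (a new reading comes with each control period).
- imaging.snapshot(name): name is "scene" or "top" or "wrist"; returns a dict with "color" (400x640x3 uint8, red, green, blue), "vfov" (degrees; the focal length in pixels is half the picture's height over the tangent of half this angle, whatever the lens; pixels are square), "cx", "cy" (the principal point, pixels), "pose" (4x4, takes a point from camera to world coordinates); the wrist camera has in their place "T_tool_cam" (4x4, takes a point from camera to tool coordinates, whose origin is the TCP and whose axes are the flange's). Camera axes: x right, y down, z forward; pixel columns grow to the right and rows downward; lengths in m; the calibration is good to about 2 mm. A picture is of the moment at which its call begins: read the wrist's pose just before it. There is no depth.
- workorder.finish_job(): hands the job in; it is judged then, once.
Trained networks look in the newest picture that a camera, given by its name, has taken for a name from the list of things; names that differ only in an ending like _2 or _b are one class to them, and where a whole thing is asked for, a point or a joint stands for the part that bears it (a point fixed in the world has none). Each returns a list of dicts, best first, with "score" (0 to 1); they miss things now and then, are a little off and sometimes report something else, mostly with a low value. They report only what shows in the picture. A call takes as long as a camera call. They do not tell look-alikes from the thing itself.
- models.spot_in(camera, label): "box" ([left, top, right, bottom] in pixels, round what is visible of it).
- models.mark_of(camera, label): "point" ([row, column] in pixels: a listed point, or the origin of a listed thing).
The state is a dict: "time_s": time; "joint_pos": joint angles; "joint_velocities": joint speeds; "effort": joint torques, N m; "tool_pos": TCP position; "ee_rot": TCP orientation; "ft_force": force on the tool from outside, world axes, zero at the start; "ft_torque": the same for the moment, N m; "finger_gap": opening from 0.0 (shut) to 1.0 (fully open); "grip_force": force on a finger pad.
Only numpy, scipy, OpenCV 4.12 (cv2) and the standard library are available. Lean on these libraries where they do the work, as an engineer would, in place of code of your own. Each camera call takes 0.05 s, during which the arm holds its last target. There are 200 camera calls.

## Working session

There is one attempt and no reset: what is moved stays moved. The work goes in short steps, Python scripts to look and compute and a tool call to move; the robot and the scene stay as the last step left them, time stands still between calls to the robot, and variables do not carry over. Pictures are saved under pics/ and viewed, at most 14 in all, crops included, and the job is handed in when it is done.

Besides the shell and the picture viewer there is one more tool, called after "Call:" as name(argument=value, ...) on one line, values as JSON. apply_moves: Moves the arm, as the interface text tells. Its arguments: {"type":"object","properties":{"series":{"type":"string"},"jaw":{"type":"number"},"squeeze":{"type":"number"}},"required":["series"]}

```bash
mkdir -p pics; ls; cat > h.py <<'E'
import numpy as np,cv2
from bench import robot,imaging,workorder,models
def K(s):
    h,w=s["color"].shape[:2];f=h/2/np.tan(np.radians(s["vfov"])/2);return f,s["cx"],s["cy"]
def campose(s,st):
    if "pose" in s: return np.array(s["pose"])
    T=np.eye(4);T[:3,:3]=st["ee_rot"];T[:3,3]=st["tool_pos"];return T@np.array(s["T_tool_cam"])
def toworld(s,P,row,col,z):
    f,cx,cy=K(s);d=P[:3,:3]@np.array([(col-cx)/f,(row-cy)/f,1]);o=P[:3,3];return o+d*(z-o[2])/d[2]
def topix(s,P,p):
    f,cx,cy=K(s);c=P[:3,:3].T@(np.array(p)-P[:3,3]);return [round(f*c[1]/c[2]+cy,1),round(f*c[0]/c[2]+cx,1)]
def snap(n,save=None):
    st=robot.observe();s=imaging.snapshot(n)
    if save: cv2.imwrite("pics/"+save,cv2.cvtColor(s["color"],cv2.COLOR_RGB2BGR))
    return s,campose(s,st)
E
python3 - <<'E'
from h import *
np.set_printoptions(precision=3,suppress=True)
print(robot.grip_depth, robot.observe())
names={"tray_two":0,"tray_three":0,"stapler":0,"mouse":0,"usb_stick":0,"tape_roll":0,"cup":0,"candle_jar":0}
for n in ["top","scene"]:
    s,P=snap(n,n+"0.png");print(n,P)
    for l in names:
        for f in (models.mark_of,models.spot_in):
            for r in f(n,l)[:3]:
                if "point" in r: print(l,round(r["score"],2),np.round(r["point"]),toworld(s,P,*r["point"],0))
                else: print(l,round(r["score"],2),np.round(r["box"]))
E
```

```text
pics
0.0187 {'time_s': 0.0, 'joint_pos': array([-1.376,  0.291, -0.154,  1.127, -0.   ,  1.431]), 'joint_velocities': array([ 0.001,  0.   , -0.001,  0.001, -0.   ,  0.001]), 'effort': array([ -0.001, -53.714,  33.137,   0.016,  -0.   ,   0.   ]), 'tool_pos': array([ 0.172, -0.496,  0.231]), 'ee_rot': array([[ 0.945,  0.328, -0.   ],
       [ 0.328, -0.945,  0.001],
       [ 0.   , -0.001, -1.   ]]), 'ft_force': array([-0.282,  1.101, -0.548]), 'ft_torque': array([-0.006, -0.024, -0.012]), 'grip_force': 0.0, 'finger_gap': 0.997166206264116}
top [[-0.002 -0.978  0.207  0.241]
 [-1.     0.001 -0.002  0.042]
 [ 0.001 -0.207 -0.978  1.403]
 [ 0.     0.     0.     1.   ]]
tray_two 0.79 [238. 421.] [ 0.421 -0.262  0.   ]
tray_two 0.73 [383. 207. 461. 261.]
tray_three 0.77 [238. 245.] [0.42  0.267 0.   ]
tray_three 0.65 [209. 209. 282. 265.]
stapler 0.67 [234. 332.] [0.431 0.006 0.   ]
stapler 0.61 [190. 197.] [0.57  0.418 0.   ]
stapler 0.84 [180. 182. 209. 196.]
stapler 0.76 [327. 209. 339. 255.]
stapler 0.48 [385. 210. 459. 262.]
mouse 0.82 [184. 240.] [0.589 0.285 0.   ]
mouse 0.56 [226
[... 586 characters left out ...]
92. 352.]
tray_three 0.63 [170. 293.] [0.421 0.262 0.   ]
tray_three 0.8 [257. 152. 320. 190.]
stapler 0.52 [155. 348.] [0.568 0.388 0.   ]
stapler 0.75 [251. 201. 302. 229.]
stapler 0.44 [343. 141. 355. 154.]
mouse 0.71 [167. 352.] [0.589 0.31  0.   ]
mouse 0.74 [336. 158. 372. 174.]
usb_stick 0.41 [168. 356.] [0.601 0.303 0.   ]
usb_stick 0.4 [192. 349.] [0.596 0.164 0.   ]
usb_stick 0.63 [314. 263. 346. 270.]
usb_stick 0.17 [333. 218. 356. 239.]
tape_roll 0.73 [230. 343.] [ 0.601 -0.015  0.   ]
tape_roll 0.57 [335. 217. 356. 239.]
cup 0.94 [318. 320.] [ 0.591 -0.294  0.   ]
cup 0.56 [305. 288. 336. 332.]
candle_jar 0.76 [193. 348.] [0.593 0.157 0.   ]
candle_jar 0.67 [339. 176. 364. 200.]
```

```bash
python3 - <<'E'
import cv2
a=cv2.imread("pics/top0.png");cv2.imwrite("pics/topc.png",cv2.resize(a[145:280,165:485],None,fx=2.5,fy=2.5,interpolation=cv2.INTER_CUBIC))
E
```

```text
(no output)
```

View pics/topc.png

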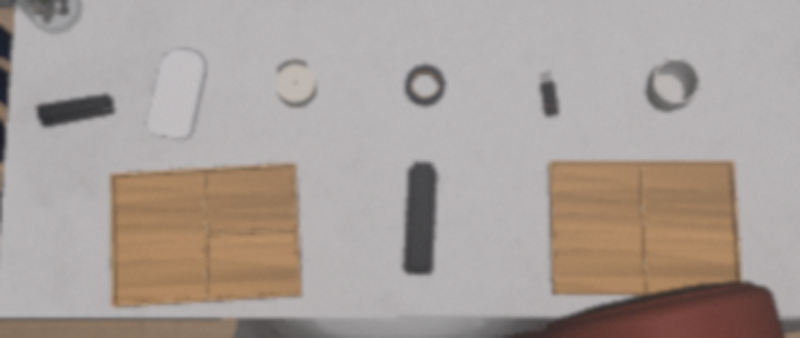

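View pics/scene0.png

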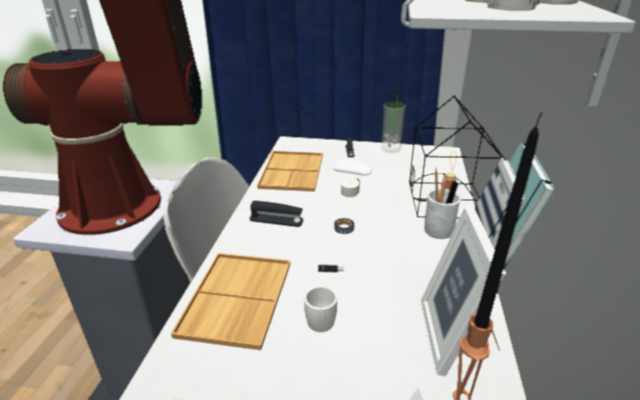

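Look-alikes (crop pixels): staplers are the small one at (75,110) and the large one at (420,218), so I take the large one, about 135 mm. The white round things are the jar at (295,83) and the cup at (671,85). The tape is at (424,85) and the stick at (548,95). Both trays are clear, with the T-tray on the left and its big compartment towards +y.

```bash
cat > seg.py <<'E'
from h import *
def rect(s,P,mask,z,box,off=(0,0)):
    # largest contour in box (l,t,r,b) -> world rect (centre,long,short,yaw of long axis)
    l,t,r,b=[int(v) for v in box];m=np.zeros(mask.shape,np.uint8);m[t:b,l:r]=mask[t:b,l:r]*255
    cs,_=cv2.findContours(m,cv2.RETR_EXTERNAL,cv2.CHAIN_APPROX_NONE)
    c=max(cs,key=cv2.contourArea)[:,0]
    w=np.array([toworld(s,P,p[1],p[0],z)[:2] for p in c])
    (x,y),(a,bb),_=q=cv2.minAreaRect((w*1000).astype(np.float32))
    B=cv2.boxPoints(q);e=[B[1]-B[0],B[2]-B[1]];e=max(e,key=np.linalg.norm);yaw=np.arctan2(e[1],e[0])
    yaw=(yaw+np.pi/2)%np.pi-np.pi/2
    return np.round([x/1000,y/1000,max(a,bb)/1000,min(a,bb)/1000,yaw],4)
E
python3 - <<'E'
from seg import *
s,P=snap("top");g=s["color"].astype(int);v=g.max(2);sat=v-g.min(2)
dark=v<110
print("stapler",rect(s,P,dark,.03,(315,200,350,265)))
print("small  ",rect(s,P,dark,.03,(175,175,215,200)))
print("usb    ",rect(s,P,dark,.008,(374,172,394,195)))
print("tape   ",rect(s,P,dark,.012,(322,165,346,192)))
wood=sat>45
print("three",rect(s,P,wood,.014,(200,200,295,272)))
print("two",rect(s,P,wood,.014,(375,200,470,272)))
print("mouse",rect(s,P,(v>205),.012,(220,160,252,205)))
print(g[184,240],g[200,300],g[184,384],g[225,332])
print({n:topix(s,P,p) for n,p in {"cup":(.588,-.29,.062),"jar":(.598,.15,.05)}.items()})
E
```

```text
stapler [ 0.4347  0.0029  0.1311  0.0322 -0.0544]
small   [ 0.5664  0.4165  0.0885  0.0269 -1.3676]
usb     [ 0.5848 -0.1574  0.0378  0.0153 -0.0014]
tape    [ 0.6014 -0.0045  0.0474  0.0398 -0.0052]
three [ 0.4178  0.258   0.219   0.1572 -1.5173]
two [ 0.4247 -0.2637  0.2182  0.1557  1.5693]Traceback (most recent call last):
  File "<stdin>", line 11, in <module>
  File "seg.py", line 6, in rect
    c=max(cs,key=cv2.contourArea)[:,0]
      ~~~^^^^^^^^^^^^^^^^^^^^^^^^
ValueError: max() iterable argument is empty
```

Call:
apply_moves(series="0.03 0.05 0 0 0 0.15;0.06 0.1 0 0 0 0.3;0.1 0.14 0 0 0 0.34;0.14 0.18 0 0 0 0.34;0.17 0.22 0 0 0 0.34;0.2 0.27 0 0 0 0.34;0.22 0.32 0 0 0 0.34;0.24 0.37 0 0 0 0.34;0.25 0.42 0 0 0 0.34;0.258 0.465 0 0 0 0.34", jaw=-1, squeeze=40)

```text
time_s: 2.75
tool_pos: [0.4212, -0.0684, 0.2315]
ee_rot: [[0.782, 0.624, 0.001], [0.624, -0.782, -0.0], [0.001, 0.001, -1.0]]
ft_force: [1.5, -0.6, 0.2]
finger_gap: 0.997
grip_force: 0.0
```

Call:
apply_moves(series="0 0.01 0 0 0 -0.14;0 0.02 0 0 0 -0.28;0 0.034 0 0 0 -0.42;0 0.034 0 0 0 -0.56;0 0.034 -0.02 0 0 -0.7;0 0.034 -0.03 0 0 -0.728;0 0.034 -0.03 0 0 -0.728;0 0.034 -0.03 0 0 -0.728")

```text
time_s: 3.55
tool_pos: [0.4205, -0.0363, 0.2015]
ee_rot: [[0.999, -0.051, -0.0], [-0.051, -0.999, 0.0], [-0.0, -0.0, -1.0]]
ft_force: [-0.2, 0.1, -0.4]
finger_gap: 0.998
grip_force: 0.0
```

```bash
python3 - <<'E'
from seg import *
st=robot.observe();print(st["tool_pos"],st["ee_rot"][:,0])
s,P=snap("wrist","w1.png");print(P)
for l in ["stapler"]:
    for r in models.mark_of("wrist",l): print(r,toworld(s,P,*r["point"],0))
    print(models.spot_in("wrist",l))
g=s["color"].astype(int);v=g.max(2)
print(topix(s,P,st["tool_pos"]),topix(s,P,(.4347,.0029,.03)))
try: print(rect(s,P,v<90,.03,(0,0,640,400)))
except Exception as e: print(e)
E
```

```text
[ 0.42045774 -0.03633208  0.20148465] [ 9.98679844e-01 -5.13657643e-02 -3.57744993e-04]
[[-5.04772008e-02 -9.58472575e-01 -2.80681983e-01  4.90768391e-01]
 [-9.98724993e-01  4.82558674e-02  1.48243091e-02 -4.04198730e-02]
 [-6.64141143e-04  2.81072401e-01 -9.59686336e-01  3.43721027e-01]
 [ 0.00000000e+00  0.00000000e+00  0.00000000e+00  1.00000000e+00]]
{'point': [165.0, 285.9], 'score': 0.61} [0.43529192 0.00569835 0.        ]
[{'box': [270.1, 107.4, 303.7, 227.0], 'score': 0.81}]
[np.float64(250.7), np.float64(321.1)] [np.float64(170.0), np.float64(285.2)]
[ 0.2228 -0.0227  0.9022  0.2337  1.5211]
```

View pics/w1.png

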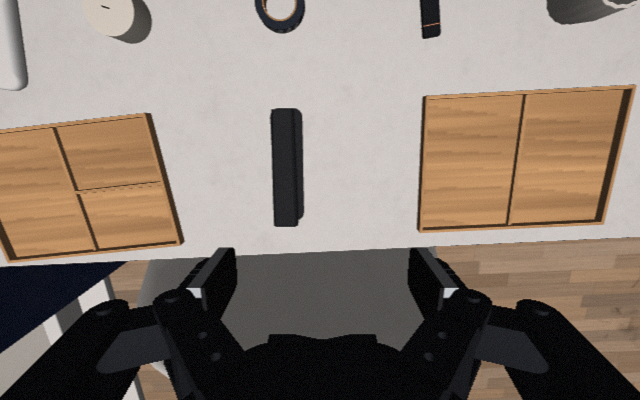

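The wrist view shows the large stapler at (287,167), the T-tray on the left with its stem to the right, tray_two at (525,158), and the tape at (280,8). The gripper is at the bottom.

```bash
python3 - <<'E'
from seg import *
s,P=snap("wrist");g=s["color"].astype(int);v=g.max(2);sat=v-g.min(2)
for t in (60,90):
  for z in (.0,.045): print("stapler",t,z,rect(s,P,v<t,z,(255,95,315,235)))
wood=(sat>45)
print("two",rect(s,P,wood,.014,(410,80,640,236)))
c=[(91,634),(97,425),(231,419),(224,606)]
print("two c",np.mean([toworld(s,P,*q,.014) for q in c],0))
c=[(131,0),(114,148),(243,182),(262,9)]
print("three c",[toworld(s,P,*q,.014)[:2].round(3) for q in c])
E
```

```text
stapler 60 0.0 [ 0.4288  0.0047  0.1423  0.0358 -0.0682]
stapler 60 0.045 [ 0.4369 -0.0012  0.1237  0.0311 -0.0682]
stapler 90 0.0 [ 0.4288  0.0044  0.1423  0.0373 -0.0642]
stapler 90 0.045 [ 0.4369 -0.0015  0.1237  0.0324 -0.0642]
two [ 0.4254 -0.2634  0.2235  0.1592  1.5707]
two c [ 0.42418347 -0.26446294  0.014     ]
three c [array([0.493, 0.317]), array([0.502, 0.149]), array([0.348, 0.141]), array([0.333, 0.365])]
```

Call:
apply_moves(series="0.0135 0.038 -0.01 0 0 -0.01;0.0135 0.038 -0.05 0 0 -0.01;0.0135 0.038 -0.09 0 0 -0.01;0.0135 0.038 -0.13 0 0 -0.01;0.0135 0.038 -0.16 0 0 -0.01;0.0135 0.038 -0.18 0 0 -0.01;0.0135 0.038 -0.1895 0 0 -0.01;0.0135 0.038 -0.1895 0 0 -0.01")

```text
time_s: 4.55
tool_pos: [0.4336, 0.0018, 0.0113]
ee_rot: [[0.998, -0.064, -0.001], [-0.064, -0.998, 0.0], [-0.001, -0.0, -1.0]]
ft_force: [-0.1, -0.6, 1.0]
finger_gap: 1.0
grip_force: 0.0
```

Call:
apply_moves(series="0 0 0 0 0 0;0 0 0 0 0 0;0 0 0 0 0 0;0 0 0 0 0 0;0 0 0 0 0 0;0 0 0 0 0 0;0 0 0 0 0 0;0 0 0 0 0 0", jaw=1)

```text
time_s: 5.35
tool_pos: [0.4345, 0.0018, 0.0124]
ee_rot: [[0.998, -0.064, 0.001], [-0.064, -0.998, 0.0], [0.001, -0.0, -1.0]]
ft_force: [-1.6, 1.7, 7.3]
finger_gap: 0.29
grip_force: 39.2
```

Call:
apply_moves(series="0 0 0.03 0 0 0;0 0 0.06 0 0 0;0 -0.03 0.06 0 0 0.02;-0.003 -0.07 0.06 0 0 0.04;-0.005 -0.115 0.06 0 0 0.064;-0.0095 -0.16 0.06 0 0 0.064;-0.0095 -0.195 0.06 0 0 0.064;-0.0095 -0.209 0.06 0 0 0.064;-0.0095 -0.209 0.05 0 0 0.064;-0.0095 -0.209 0.04 0 0 0.064")

```text
time_s: 6.35
tool_pos: [0.4242, -0.2065, 0.051]
ee_rot: [[1.0, -0.001, -0.0], [-0.001, -1.0, 0.001], [-0.0, -0.001, -1.0]]
ft_force: [-0.6, 0.5, -1.4]
finger_gap: 0.286
grip_force: 40.1
```

```bash
python3 - <<'E'
from seg import *
s,P=snap("wrist","w2.png");print(robot.observe()["tool_pos"])
E
```

```text
[ 0.42317224 -0.20534547  0.04941417]
```

View pics/w2.png

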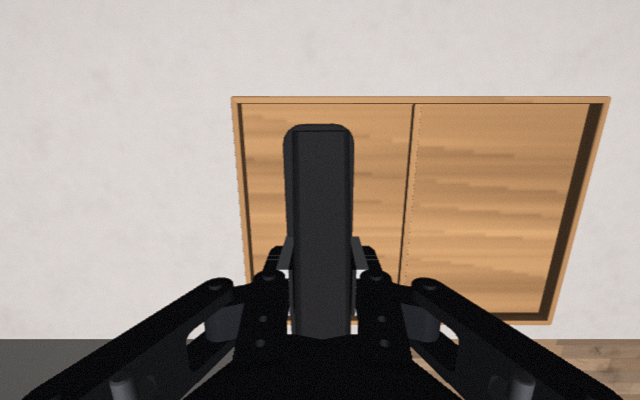

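Stapler hangs straight over the left compartment (320,230), clear of the divider at column 410.

Call:
apply_moves(series="0 0 -0.015 0 0 0;0 0 -0.026 0 0 0;0 0 -0.031 0 0 0;0 0 -0.034 0 0 0;0 0 -0.0355 0 0 0;0 0 -0.0355 0 0 0;0 0 -0.0355 0 0 0")

```text
time_s: 7.1
tool_pos: [0.4248, -0.2074, 0.0166]
ee_rot: [[1.0, -0.0, 0.001], [-0.0, -1.0, -0.0], [0.001, 0.0, -1.0]]
ft_force: [-0.3, -0.5, -2.4]
finger_gap: 0.29
grip_force: 40.1
```

Call:
apply_moves(series="0 0 -0.0007 0 0 0;0 0 -0.0014 0 0 0;0 0 -0.0014 0 0 0;0 0 -0.0014 0 0 0")

```text
time_s: 7.5
tool_pos: [0.425, -0.2071, 0.0161]
ee_rot: [[1.0, 0.0, 0.001], [0.0, -1.0, -0.0], [0.001, 0.0, -1.0]]
ft_force: [-3.3, 5.8, 17.9]
finger_gap: 0.289
grip_force: 41.6
```

Contact with the floor: release partly, then rise, then go to the tape.

Call:
apply_moves(series="0 0 0 0 0 0;0 0 0 0 0 0;0 0 0 0 0 0;0 0 0.02 0 0 0;0 0 0.05 0 0 0;0 0 0.09 0 0 0;0.03 0.03 0.12 0 0 0;0.06 0.07 0.12 0 0 0;0.08 0.11 0.12 0 0 0;0.1 0.15 0.12 0 0 0", jaw=-0.3)

```text
time_s: 8.5
tool_pos: [0.5256, -0.0557, 0.1352]
ee_rot: [[1.0, -0.001, 0.001], [-0.001, -1.0, -0.0], [0.001, 0.0, -1.0]]
ft_force: [-0.2, -0.2, -0.4]
finger_gap: 0.647
grip_force: 0.0
```

Call:
apply_moves(series="0 0.025 0 0 0 0;0 0.05 0.01 0 0 0;0 0.05 0.01 0 0 0;0 0.05 0.01 0 0 0", jaw=-0.8)

```text
time_s: 8.9
tool_pos: [0.5246, -0.0071, 0.1449]
ee_rot: [[1.0, 0.001, 0.0], [0.001, -1.0, -0.0], [0.0, 0.0, -1.0]]
ft_force: [0.2, -1.3, 0.3]
finger_gap: 0.896
grip_force: 0.0
```

```bash
python3 - <<'E'
from seg import *
st=robot.observe();print(st["tool_pos"],st["ee_rot"][:,0])
s,P=snap("wrist","w3.png");g=s["color"].astype(int);v=g.max(2)
for l,h in [("stapler",0),("tape_roll",.0),("usb_stick",.0),("mouse",0),("cup",0),("candle_jar",0)]:
    for r in models.mark_of("wrist",l)[:2]: print(l,round(r["score"],2),np.round(r["point"]),toworld(s,P,*r["point"],h).round(4))
    for r in models.spot_in("wrist",l)[:1]:
        b=r["box"];print(np.round(b)); b=[max(0,b[0]-6),max(0,b[1]-6),b[2]+6,b[3]+6]
        if l in("tape_roll","usb_stick"):
            for z in (0.,.008,.015): print(l,z,rect(s,P,v<80,z,b))
E
```

```text
[ 0.52463642 -0.00708838  0.14487882] [9.99999484e-01 9.86599469e-04 2.41049604e-04]
stapler 0.61 [277. 505.] [ 0.4213 -0.2122  0.    ]
[482. 218. 548. 305.]
tape_roll 0.61 [112. 318.] [ 0.5971 -0.0035  0.    ]
[289.  82. 347. 136.]
tape_roll 0.0 [ 0.6007 -0.003   0.0504  0.0504  0.4582]
tape_roll 0.008 [ 0.6005 -0.0031  0.049   0.049   0.4582]
tape_roll 0.015 [ 0.6004 -0.0033  0.0478  0.0477  0.4582]
usb_stick 0.64 [118. 477.] [ 0.592  -0.1551  0.    ]
[467.  87. 492. 152.]
usb_stick 0.0 [ 0.59   -0.1576  0.0545  0.0201  0.1087]
usb_stick 0.008 [ 0.5902 -0.1534  0.053   0.0196  0.1087]
usb_stick 0.015 [ 0.5903 -0.1497  0.0517  0.0191  0.1087]
mouse 0.21 [114. 152.] [0.5955 0.1539 0.    ]
[  2.  59.  34. 183.]
cup 0.85 [116. 630.] [ 0.594 -0.3    0.   ]
[605.  88. 640. 150.]
candle_jar 0.57 [113. 153.] [0.5962 0.1529 0.    ]
```

View pics/w3.png

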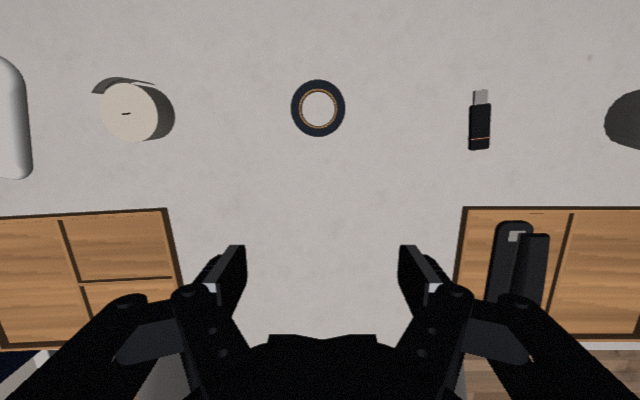

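Tape is at (318,108), stick at (480,120) with its plug pointing away, stapler sits in tray_two's left compartment, and the jar is at (135,112).

Call:
apply_moves(series="0.035 0.004 -0.02 0 0 0;0.065 0.004 -0.05 0 0 0;0.076 0.004 -0.085 0 0 0;0.076 0.004 -0.115 0 0 0;0.076 0.004 -0.135 0 0 0;0.076 0.004 -0.1425 0 0 0;0.076 0.004 -0.1425 0 0 0")

```text
time_s: 10.25
tool_pos: [0.5998, -0.0032, 0.0017]
ee_rot: [[1.0, -0.0, -0.002], [-0.0, -1.0, 0.0], [-0.002, -0.0, -1.0]]
ft_force: [-0.5, -0.7, -0.4]
finger_gap: 0.901
grip_force: 0.0
```

Call:
apply_moves(series="0 0 0 0 0 0;0 0 0 0 0 0;0 0 0 0 0 0;0 0 0 0 0 0;0 0 0 0 0 0;0 0 0 0 0 0;0 0 0 0 0 0", jaw=1, squeeze=25)

```text
time_s: 10.95
tool_pos: [0.6016, -0.0036, 0.0041]
ee_rot: [[1.0, -0.0, 0.003], [-0.0, -1.0, -0.001], [0.003, 0.001, -1.0]]
ft_force: [-2.5, -0.6, 6.4]
finger_gap: 0.545
grip_force: 25.4
```

Call:
apply_moves(series="0 0 0.03 0 0 0;-0.005 -0.005 0.07 0 0 0;-0.028 -0.03 0.1 0 0 0;-0.053 -0.068 0.1 0 0 0;-0.078 -0.108 0.1 0 0 0;-0.1 -0.15 0.1 0 0 0;-0.12 -0.193 0.1 0 0 0;-0.143 -0.235 0.1 0 0 0;-0.165 -0.278 0.09 0 0 0;-0.1755 -0.3165 0.07 0 0 0")

```text
time_s: 11.95
tool_pos: [0.4244, -0.3227, 0.0744]
ee_rot: [[1.0, -0.001, 0.003], [-0.001, -1.0, -0.003], [0.003, 0.003, -1.0]]
ft_force: [0.9, 0.4, 0.1]
finger_gap: 0.543
grip_force: 26.1
```

Call:
apply_moves(series="0 0 -0.02 0 0 0;0 0 -0.04 0 0 0;0 0 -0.055 0 0 0;0 0 -0.06 0 0 0;0 0 -0.06 0 0 0;0 0 -0.06 0 0 0")

```text
time_s: 12.55
tool_pos: [0.4256, -0.3202, 0.0134]
ee_rot: [[1.0, 0.0, 0.001], [0.0, -1.0, -0.001], [0.001, 0.001, -1.0]]
ft_force: [-0.2, 0.0, 0.3]
finger_gap: 0.542
grip_force: 26.1
```

Call:
apply_moves(series="0 0 -0.003 0 0 0;0 0 -0.0045 0 0 0;0 0 -0.006 0 0 0;0 0 -0.006 0 0 0;0 0 -0.006 0 0 0")

```text
time_s: 13.05
tool_pos: [0.4254, -0.3201, 0.008]
ee_rot: [[1.0, -0.0, 0.001], [-0.0, -1.0, -0.001], [0.001, 0.001, -1.0]]
ft_force: [-4.4, 3.6, 19.7]
finger_gap: 0.541
grip_force: 28.0
```

Call:
apply_moves(series="0 0 0 0 0 0;0 0 0 0 0 0;0 0 0 0 0 0;0 0 0.02 0 0 0;0 0 0.06 0 0 0;0.02 0.02 0.1 0 0 0;0.05 0.05 0.12 0 0 0;0.08 0.09 0.12 0 0 0;0.1 0.125 0.12 0 0 0.05;0.1 0.16 0.12 0 0 0.1", jaw=-0.5)

```text
time_s: 14.05
tool_pos: [0.5274, -0.1583, 0.1265]
ee_rot: [[0.995, 0.103, 0.002], [0.103, -0.995, -0.0], [0.002, 0.001, -1.0]]
ft_force: [0.2, 0.4, -0.3]
finger_gap: 0.751
grip_force: 0.0
```

Call:
apply_moves(series="0 0 0 0 0 0;0 0 0 0 0 0")

```text
time_s: 14.25
tool_pos: [0.525, -0.1592, 0.1263]
ee_rot: [[0.995, 0.101, -0.0], [0.101, -0.995, -0.0], [-0.0, 0.0, -1.0]]
ft_force: [1.3, -0.5, -0.1]
finger_gap: 0.748
grip_force: 0.0
```

```bash
python3 - <<'E'
from seg import *
st=robot.observe();print(st["tool_pos"],st["ee_rot"][:,0])
s,P=snap("wrist","w4.png");g=s["color"].astype(int);v=g.max(2)
for l in ["usb_stick","cup"]:
    for r in models.mark_of("wrist",l)[:1]: print(l,round(r["score"],2),np.round(r["point"]),toworld(s,P,*r["point"],0).round(4))
    for r in models.spot_in("wrist",l)[:1]:
        b=r["box"];print(np.round(b)); b=[max(0,b[0]-6),max(0,b[1]-6),b[2]+6,b[3]+6]
        if l=="usb_stick": print(rect(s,P,v<80,.006,b))
E
```

```text
[ 0.52500701 -0.15916864  0.1262687 ] [ 9.94900147e-01  1.00864117e-01 -3.58201252e-04]
usb_stick 0.74 [120. 324.] [ 0.5909 -0.1548  0.    ]
[315.  87. 335. 153.]
[ 0.5898 -0.1556  0.0305  0.0173  0.1146]
cup 0.84 [132. 483.] [ 0.5944 -0.2984  0.    ]
[459.  95. 571. 179.]
```

View pics/w4.png

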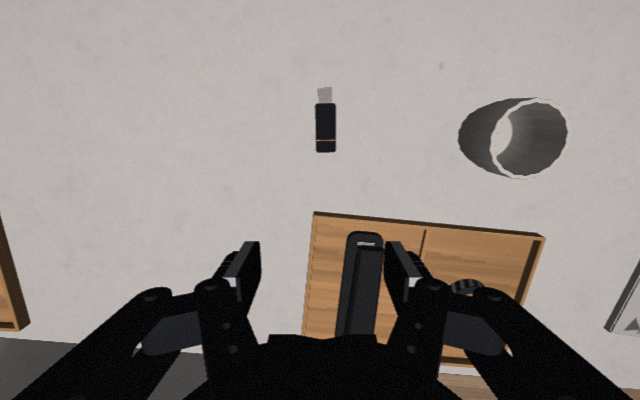

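Stick at (325,120), plug up; cup at (485,135) standing; stapler and tape sit in tray_two.

Call:
apply_moves(series="0.03 0.002 -0.02 0 0 0.01;0.06 0.003 -0.05 0 0 0.01;0.06 0.003 -0.085 0 0 0.01;0.06 0.003 -0.11 0 0 0.01;0.06 0.003 -0.12 0 0 0.01;0.06 0.003 -0.124 0 0 0.01;0.06 0.003 -0.124 0 0 0.01;0.06 0.003 -0.124 0 0 0.01", jaw=0.1)

```text
time_s: 15.3
tool_pos: [0.5859, -0.1574, 0.0038]
ee_rot: [[0.994, 0.109, 0.002], [0.109, -0.994, -0.001], [0.002, 0.001, -1.0]]
ft_force: [-0.4, 0.4, 0.6]
finger_gap: 0.45
grip_force: 0.0
```

Call:
apply_moves(series="0 0 0 0 0 0;0 0 0 0 0 0;0 0 0 0 0 0;0 0 0 0 0 0;0 0 0 0 0 0;0 0 0 0 0 0", jaw=1)

```text
time_s: 15.9
tool_pos: [0.5858, -0.1571, 0.0037]
ee_rot: [[0.994, 0.11, 0.002], [0.11, -0.994, -0.001], [0.002, 0.001, -1.0]]
ft_force: [-1.0, 0.3, 6.3]
finger_gap: 0.2
grip_force: 25.6
```

Call:
apply_moves(series="0 0 0.03 0 0 0;-0.01 0.01 0.07 0 0 -0.02;-0.03 0.045 0.08 0 0 -0.04;-0.053 0.087 0.08 0 0 -0.056;-0.076 0.13 0.08 0 0 -0.056;-0.1 0.172 0.08 0 0 -0.056;-0.124 0.215 0.08 0 0 -0.056;-0.148 0.257 0.08 0 0 -0.056;-0.172 0.3 0.08 0 0 -0.056;-0.195 0.337 0.08 0 0 -0.056")

```text
time_s: 16.9
tool_pos: [0.3995, 0.1253, 0.0829]
ee_rot: [[0.995, 0.103, -0.004], [0.103, -0.994, 0.034], [-0.0, -0.034, -0.999]]
ft_force: [0.6, -0.2, -0.2]
finger_gap: 0.197
grip_force: 24.9
```

Call:
apply_moves(series="-0.013 0.02 -0.01 0 0 0;-0.013 0.02 -0.035 0 0 0;-0.013 0.02 -0.055 0 0 0;-0.013 0.02 -0.065 0 0 0;-0.013 0.02 -0.07 0 0 0;-0.013 0.02 -0.07 0 0 0;-0.013 0.02 -0.07 0 0 0")

```text
time_s: 17.6
tool_pos: [0.3899, 0.1314, 0.013]
ee_rot: [[0.994, 0.112, -0.005], [0.112, -0.993, 0.044], [0.0, -0.044, -0.999]]
ft_force: [0.1, -0.7, 0.2]
finger_gap: 0.2
grip_force: 25.1
```

```bash
python3 - <<'E'
from seg import *
st=robot.observe();print(st["tool_pos"],st["ee_rot"][:,0],st["ft_force"])
s,P=snap("wrist","w5.png")
E
```

```text
[0.38991905 0.13139871 0.01298781] [9.93664241e-01 1.12389396e-01 2.04956062e-05] [ 0.07923662 -0.67851818  0.19124991]
```

View pics/w5.png

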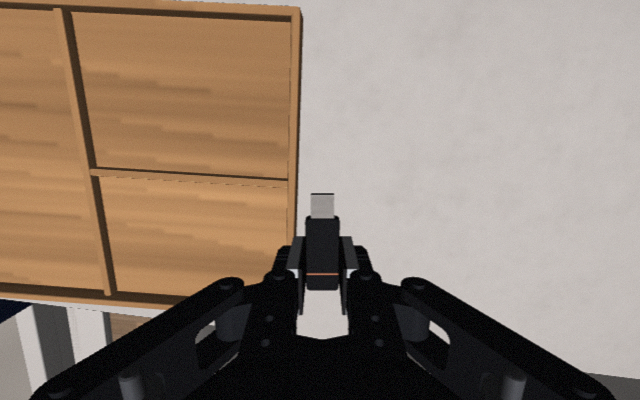

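The move stopped short and tilted: the stick is at (322,240), just outside the tray's edge at column 295. I suspect a joint limit.

```bash
python3 - <<'E'
from seg import *
np.set_printoptions(precision=3,suppress=True)
st=robot.observe();print(st["joint_pos"],st["tool_pos"])
E
```

```text
[ 0.112  0.357 -0.757  0.457  0.044  3.141] [0.39  0.131 0.013]
```

Joint 6 is at its +3.14 limit, so yaw must be at least joint 1's angle on the left side. I'll raise the arm, take the tilt out and turn the stick a quarter turn.

Call:
apply_moves(series="0 0 0.03 0 0 0.1;0 0 0.06 0 0 0.24;0 0 0.06 0 0 0.38;0 0 0.06 0 0 0.52;0 0 0.06 0 0 0.66;0 0 0.06 0 0 0.8;0 0 0.06 0 0 0.94;0 0 0.06 0 0 1.08;0 0 0.06 0 0 1.22;0 0 0.06 0 0 1.36")

```text
time_s: 18.65
tool_pos: [0.3899, 0.1314, 0.0731]
ee_rot: [[0.092, 0.995, -0.043], [0.996, -0.092, 0.004], [-0.0, -0.043, -0.999]]
ft_force: [-0.1, 0.7, -1.3]
finger_gap: 0.197
grip_force: 24.9
```

Call:
apply_moves(series="0 0.02 0 -0.001 -0.02 0.07;-0.008 0.064 0 -0.001 -0.043 0.145;-0.008 0.064 0 -0.001 -0.043 0.145;-0.008 0.064 -0.02 -0.001 -0.043 0.145;-0.008 0.064 -0.04 -0.001 -0.043 0.145;-0.008 0.064 -0.055 -0.001 -0.043 0.145;-0.008 0.064 -0.06 -0.001 -0.043 0.145;-0.008 0.064 -0.06 -0.001 -0.043 0.145;-0.008 0.064 -0.06 -0.001 -0.043 0.145")

```text
time_s: 19.55
tool_pos: [0.382, 0.1954, 0.0131]
ee_rot: [[-0.047, 0.999, -0.0], [0.999, 0.047, -0.0], [-0.0, -0.0, -1.0]]
ft_force: [-0.3, 0.3, 0.4]
finger_gap: 0.199
grip_force: 24.9
```

Call:
apply_moves(series="0 0 -0.003 0 0 0;0 0 -0.005 0 0 0;0 0 -0.006 0 0 0;0 0 -0.006 0 0 0")

```text
time_s: 19.95
tool_pos: [0.3819, 0.1955, 0.0075]
ee_rot: [[-0.047, 0.999, 0.0], [0.999, 0.047, -0.001], [-0.001, 0.0, -1.0]]
ft_force: [-3.9, -2.5, 19.6]
finger_gap: 0.199
grip_force: 27.0
```

Call:
apply_moves(series="0 0 0 0 0 0;0 0 0 0 0 0;0 0 0 0 0 0;0 0 0.03 0 0 0;0 0 0.07 0 0 0.1;0 0.01 0.11 0 0 0.24;0.02 0.03 0.15 0 0 0.38;0.06 0.05 0.17 0 0 0.52;0.1 0.06 0.18 0 0 0.66;0.14 0.07 0.19 0 0 0.8", jaw=0.15)

```text
time_s: 20.95
tool_pos: [0.5229, 0.2662, 0.1974]
ee_rot: [[-0.754, 0.657, 0.001], [0.657, 0.754, -0.001], [-0.001, 0.0, -1.0]]
ft_force: [0.6, -0.0, -0.1]
finger_gap: 0.428
grip_force: 0.0
```

Call:
apply_moves(series="0.04 0.01 0 0 0 0.14;0.08 0.02 0 0 0 0.28;0.09 0.02 0 0 0 0.42;0.09 0.02 0 0 0 0.51;0.09 0.02 0 0 0 0.51;0.09 0.02 0 0 0 0.51", jaw=-1)

```text
time_s: 21.55
tool_pos: [0.6111, 0.2853, 0.1961]
ee_rot: [[-0.977, 0.215, -0.0], [0.215, 0.977, -0.001], [-0.0, -0.001, -1.0]]
ft_force: [-0.7, -0.0, -0.6]
finger_gap: 1.0
grip_force: 0.0
```

```bash
python3 - <<'E'
from seg import *
st=robot.observe();print(st["tool_pos"],st["ee_rot"])
s,P=snap("wrist","w6.png");g=s["color"].astype(int);v=g.max(2);print(P)
for l in ["usb_stick","mouse"]:
    for r in models.mark_of("wrist",l)[:2]: print(l,round(r["score"],2),np.round(r["point"]),toworld(s,P,*r["point"],0).round(4))
    for r in models.spot_in("wrist",l)[:1]: print(np.round(r["box"]))
E
```

```text
[0.61105487 0.28530745 0.19609063] [[-9.76625320e-01  2.14948656e-01 -2.44017584e-04]
 [ 2.14948786e-01  9.76624326e-01 -1.39465193e-03]
 [-6.14650498e-05 -1.41450367e-03 -9.99998998e-01]]
[[ 0.21407768  0.93828813  0.27163603  0.54109032]
 [ 0.97681605 -0.20532852 -0.06058548  0.30034658]
 [-0.00107201  0.27830843 -0.96049116  0.33834792]
 [ 0.          0.          0.          1.        ]]
mouse 0.65 [161. 332.] [0.5939 0.3008 0.    ]
[304. 109. 357. 211.]
```

View pics/w6.png

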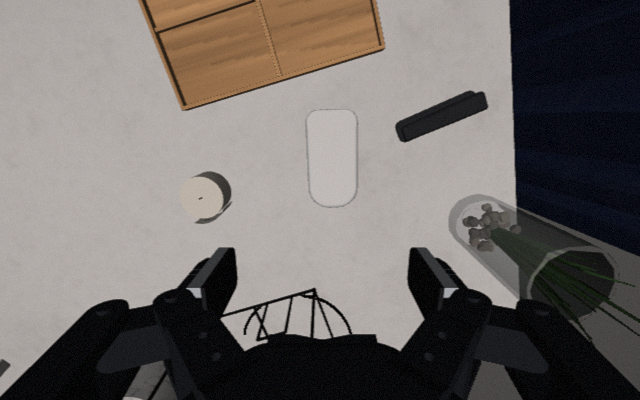

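The view shows the mouse at (332,158), squarely aligned; the jar at (203,197), the small stapler at (440,117), and a glass vase with its base near (478,220).

```bash
python3 - <<'E'
from h import *
st=robot.observe();s,P=snap("wrist");R=np.array(st["ee_rot"]);t=np.array(st["tool_pos"])
m=toworld(s,P,158,331.7,.008)
for n,r,c,z in [("m",158,331.7,.008),("mtop",109,331.5,.008),("mbot",207,332,.008),("L",158,306,.008),("R",158,357.5,.008),("staplerNear",140,400,0),("st2",132,397,.02),("vase",195,478,0),("vaseL",215,449,0),("vaseL",230,460,0.),("jarR",190,231,0)]:
    w=toworld(s,P,r,c,z);print(n,w.round(4),"tool-rel mouse",(R.T@(w-m))[:2].round(3))
E
```

```text
m [0.5892 0.3011 0.008 ] tool-rel mouse [0. 0.]
mtop [0.5369 0.3117 0.008 ] tool-rel mouse [ 0.053 -0.001]
mbot [0.6467 0.2895 0.008 ] tool-rel mouse [-0.059  0.001]
L [0.5829 0.2724 0.008 ] tool-rel mouse [-0.    -0.029]
R [0.5954 0.3298 0.008 ] tool-rel mouse [0.    0.029]
staplerNear [0.5867 0.3819 0.    ] tool-rel mouse [0.02  0.078]
st2 [0.575  0.3751 0.02  ] tool-rel mouse [0.03  0.069]
vase [0.6718 0.4652 0.    ] tool-rel mouse [-0.046  0.178]
vaseL [0.6901 0.4285 0.    ] tool-rel mouse [-0.071  0.146]
vaseL [0.713  0.4401 0.    ] tool-rel mouse [-0.091  0.162]
jarR [0.6023 0.1746 0.    ] tool-rel mouse [-0.04  -0.121]
```

Call:
apply_moves(series="-0.019 0.015 -0.02 0 0 0;-0.019 0.015 -0.06 0 0 0;-0.019 0.015 -0.1 0 0 0;-0.019 0.015 -0.14 0 0 0;-0.019 0.015 -0.17 0 0 0;-0.019 0.015 -0.185 0 0 0;-0.019 0.015 -0.1935 0 0 0;-0.019 0.015 -0.1935 0 0 0", jaw=-0.76)

```text
time_s: 22.65
tool_pos: [0.5924, 0.3004, 0.0028]
ee_rot: [[-0.977, 0.212, 0.0], [0.212, 0.977, -0.001], [-0.0, -0.001, -1.0]]
ft_force: [-0.1, 0.9, -0.0]
finger_gap: 0.88
grip_force: 0.0
```

Call:
apply_moves(series="0 0 0 0 0 0;0 0 0 0 0 0;0 0 0 0 0 0;0 0 0 0 0 0;0 0 0 0 0 0;0 0 0 0 0 0", jaw=1, squeeze=30)

```text
time_s: 23.25
tool_pos: [0.5936, 0.3007, 0.0051]
ee_rot: [[-0.977, 0.212, 0.003], [0.212, 0.977, -0.0], [-0.003, 0.0, -1.0]]
ft_force: [-0.8, -0.9, 6.6]
finger_gap: 0.628
grip_force: 30.9
```

Call:
apply_moves(series="0 0 0.015 0 0 0;0 0 0.04 0 0 0;-0.01 0 0.06 0 0 0.05;-0.05 0 0.06 0 0 0.14;-0.09 0.005 0.06 0 0 0.22;-0.13 0.01 0.06 0 0 0.267;-0.165 0.0136 0.06 0 0 0.267;-0.177 0.0136 0.05 0 0 0.267;-0.177 0.0136 0.045 0 0 0.267;-0.177 0.0136 0.045 0 0 0.267")

```text
time_s: 24.25
tool_pos: [0.4163, 0.3143, 0.0486]
ee_rot: [[-0.999, -0.053, 0.002], [-0.053, 0.999, -0.001], [-0.002, -0.001, -1.0]]
ft_force: [0.4, -0.4, -1.1]
finger_gap: 0.631
grip_force: 30.6
```

```bash
python3 - <<'E'
from h import *
st=robot.observe();print(st["tool_pos"],st["ee_rot"],st["finger_gap"])
snap("wrist","w7.png")
E
```

```text
[0.4162743  0.31429373 0.04857628] [[-9.98577378e-01 -5.32858210e-02  1.96003496e-03]
 [-5.32869310e-02  9.98579108e-01 -5.18479480e-04]
 [-1.92962236e-03 -6.22186127e-04 -9.99997945e-01]] 0.6314777731097306
```

View pics/w7.png

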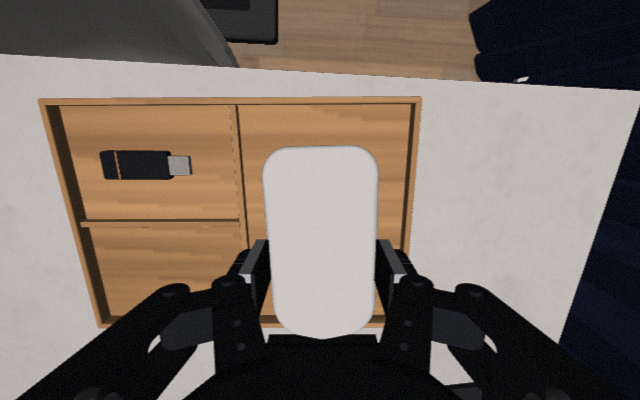

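Mouse held square (320,240) between the divider (245) and the wall (408); the stick lies flat in its compartment (145,165).

Call:
apply_moves(series="0 0 -0.015 0 0 0;0 0 -0.028 0 0 0;0 0 -0.035 0 0 0;0 0 -0.038 0 0 0;0 0 -0.04 0 0 0;0 0 -0.041 0 0 0;0 0 -0.041 0 0 0")

```text
time_s: 25.0
tool_pos: [0.4161, 0.3139, 0.0089]
ee_rot: [[-0.999, -0.053, 0.002], [-0.053, 0.999, -0.001], [-0.002, -0.001, -1.0]]
ft_force: [-6.1, -4.3, 22.7]
finger_gap: 0.627
grip_force: 35.3
```

Call:
apply_moves(series="0 0 0 0 0 0;0 0 0 0 0 0;0 0 0 0 0 0;0 0 0.02 0 0 0;0 0 0.06 0 0 0;0 -0.02 0.1 0 0 0;0.005 -0.06 0.13 0 0 0;0.01 -0.1 0.15 0 0 0;0.02 -0.145 0.16 0 0 0;0.03 -0.19 0.17 0 0 0", jaw=-0.55)

```text
time_s: 26.0
tool_pos: [0.4458, 0.1226, 0.1779]
ee_rot: [[-0.999, -0.054, 0.002], [-0.054, 0.999, -0.001], [-0.002, -0.001, -1.0]]
ft_force: [0.8, -0.1, 0.2]
finger_gap: 0.775
grip_force: 0.0
```

Call:
apply_moves(series="0.02 -0.045 0 0 0 0;0.04 -0.09 0 0 0 0;0.06 -0.135 0 0 0 0;0.08 -0.18 0 0 0 0;0.1 -0.225 0 0 0 0;0.12 -0.27 0 0 0 0;0.14 -0.31 0 0 0 0;0.155 -0.35 0 0 0 0;0.165 -0.39 0 0 0 0;0.165 -0.41 0 0 0 0", jaw=-1)

```text
time_s: 27.0
tool_pos: [0.6109, -0.2893, 0.1761]
ee_rot: [[-0.999, -0.051, 0.001], [-0.051, 0.999, -0.002], [-0.001, -0.002, -1.0]]
ft_force: [-0.1, 0.7, -0.3]
finger_gap: 1.001
grip_force: 0.0
```

```bash
python3 - <<'E'
from h import *
st=robot.observe();print(st["tool_pos"],st["ee_rot"])
s,P=snap("wrist","w8.png")
for l in ["cup"]:
    for r in models.mark_of("wrist",l)[:2]: print(l,round(r["score"],2),np.round(r["point"]),toworld(s,P,*r["point"],0).round(4))
    for r in models.spot_in("wrist",l)[:1]: print(np.round(r["box"]))
E
```

```text
[ 0.6108984  -0.28929154  0.17607611] [[-9.98683971e-01 -5.12805770e-02  7.92663392e-04]
 [-5.12817259e-02  9.98683094e-01 -1.50432589e-03]
 [-7.14476829e-04 -1.54299530e-03 -9.99998554e-01]]
cup 0.7 [164. 315.] [ 0.5916 -0.2984  0.    ]
[284. 142. 345. 205.]
```

View pics/w8.png

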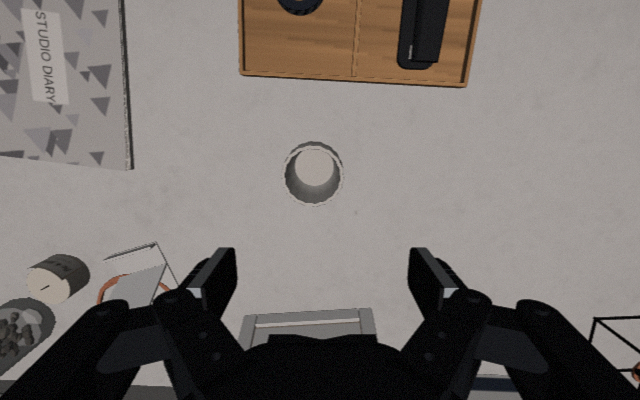

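Cup is at (314,174), clear on both sides; a picture frame is behind at (310,320), so I check its distance.

```bash
python3 - <<'E'
from h import *
s,P=snap("wrist")
for r,c,z in [(176.5,314.5,.062),(173.5,314.5,.045),(310,372,0),(310,372,.1),(310,372,.2),(325,310,0),(246,155,.0),(246,155,.1)]: print(r,c,z,toworld(s,P,r,c,z).round(4))
s,P=snap("scene")
for r,c in [(362,442),(390,445),(285,428),(215,462)]: print(r,c,[toworld(s,P,r,c,z).round(3) for z in (0,.1,.2)])
E
```

```text
176.5 314.5 0.062 [ 0.5912 -0.2946  0.062 ]
173.5 314.5 0.045 [ 0.5918 -0.2949  0.045 ]
310 372 0 [ 0.7747 -0.2138  0.    ]
310 372 0.1 [ 0.7005 -0.2379  0.1   ]
310 372 0.2 [ 0.6262 -0.2621  0.2   ]
325 310 0 [ 0.8018 -0.2924  0.    ]
246 155 0.0 [ 0.6987 -0.4826  0.    ]
246 155 0.1 [ 0.6484 -0.4224  0.1   ]
362 442 [array([ 0.8  , -0.354,  0.   ]), array([ 0.781, -0.437,  0.1  ]), array([ 0.762, -0.521,  0.2  ])]
390 445 [array([ 0.801, -0.405,  0.   ]), array([ 0.782, -0.48 ,  0.1  ]), array([ 0.762, -0.554,  0.2  ])]
285 428 [array([ 0.787, -0.174,  0.   ]), array([ 0.77 , -0.288,  0.1  ]), array([ 0.753, -0.401,  0.2  ])]
215 462 [array([0.881, 0.093, 0.   ]), array([ 0.848, -0.065,  0.1  ]), array([ 0.815, -0.224,  0.2  ])]
```

Call:
apply_moves(series="-0.0195 -0.0055 -0.01 0 0 0;-0.0195 -0.0055 -0.04 0 0 0;-0.0195 -0.0055 -0.08 0 0 0;-0.0195 -0.0055 -0.115 0 0 0;-0.0195 -0.0055 -0.14 0 0 0;-0.0195 -0.0055 -0.154 0 0 0;-0.0195 -0.0055 -0.154 0 0 0")

```text
time_s: 27.95
tool_pos: [0.5899, -0.2897, 0.0216]
ee_rot: [[-0.999, -0.054, -0.002], [-0.054, 0.999, 0.001], [0.002, 0.001, -1.0]]
ft_force: [0.2, -0.3, 0.8]
finger_gap: 0.999
grip_force: 0.0
```

Call:
apply_moves(series="0 0 0 0 0 0;0 0 0 0 0 0;0 0 0 0 0 0;0 0 0 0 0 0;0 0 0 0 0 0;0 0 0 0 0 0", jaw=1, squeeze=25)

```text
time_s: 28.55
tool_pos: [0.5922, -0.2924, 0.0253]
ee_rot: [[-0.999, -0.053, 0.004], [-0.053, 0.999, -0.003], [-0.004, -0.003, -1.0]]
ft_force: [-0.9, 0.4, 7.0]
finger_gap: 0.671
grip_force: 25.9
```

Call:
apply_moves(series="0 0 0.02 0 0 0;0 0 0.05 0 0 0;-0.015 0.03 0.08 0 0 0;-0.035 0.07 0.08 0 0 0;-0.055 0.11 0.08 0 0 0;-0.075 0.15 0.08 0 0 0;-0.095 0.19 0.08 0 0 0;-0.115 0.23 0.08 0 0 0;-0.13 0.27 0.08 0 0 0;-0.1315 0.31 0.08 0 0 0")

```text
time_s: 29.55
tool_pos: [0.4578, 0.0199, 0.104]
ee_rot: [[-0.999, -0.053, 0.001], [-0.053, 0.999, -0.001], [-0.001, -0.001, -1.0]]
ft_force: [0.7, -0.0, -0.8]
finger_gap: 0.672
grip_force: 27.6
```

Call:
apply_moves(series="0 0.035 0 0 0 0;0 0.075 0 0 0 0;0 0.115 0 0 0 0;0 0.15 0 0 0 0;0 0.175 0 0 0 0;0 0.187 0 0 0 0;0 0.187 -0.02 0 0 0;0 0.187 -0.04 0 0 0;0 0.187 -0.05 0 0 0;0 0.187 -0.05 0 0 0")

```text
time_s: 30.55
tool_pos: [0.4587, 0.2048, 0.0523]
ee_rot: [[-0.999, -0.052, -0.001], [-0.052, 0.999, -0.002], [0.001, -0.002, -1.0]]
ft_force: [-0.0, -1.4, -1.9]
finger_gap: 0.668
grip_force: 27.6
```

```bash
python3 - <<'E'
from h import *
st=robot.observe();print(st["tool_pos"],st["ee_rot"],st["finger_gap"],st["ft_force"])
snap("wrist","w9.png")
E
```

```text
[0.45870767 0.20481601 0.05227833] [[-0.99862142 -0.05248094 -0.00100142]
 [-0.05247934  0.99862079 -0.00156288]
 [ 0.00108206 -0.00150817 -0.99999828]] 0.6680293295360697 [-0.04030888 -1.39204981 -1.930921  ]
```

View pics/w9.png

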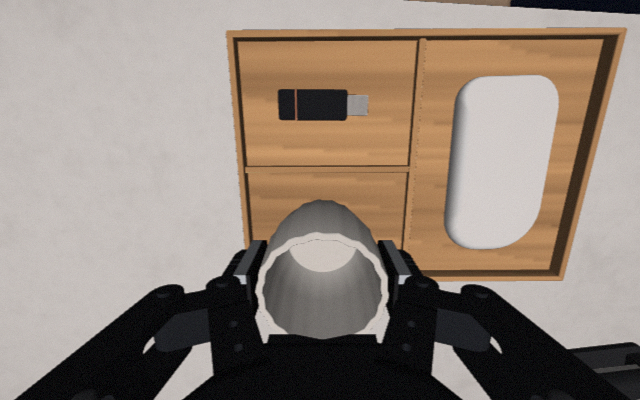

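Cup (322,260) is upright over the free small compartment; mouse and stick lie flat in theirs.

Call:
apply_moves(series="0.001 0 -0.01 0 0 0;0.001 0 -0.018 0 0 0;0.001 0 -0.022 0 0 0;0.001 0 -0.024 0 0 0;0.001 0 -0.025 0 0 0;0.001 0 -0.025 0 0 0;0.001 0 -0.025 0 0 0")

```text
time_s: 31.3
tool_pos: [0.4601, 0.2054, 0.0292]
ee_rot: [[-0.999, -0.053, 0.001], [-0.053, 0.999, -0.001], [-0.001, -0.001, -1.0]]
ft_force: [-7.7, -3.5, 22.5]
finger_gap: 0.664
grip_force: 29.6
```

Call:
apply_moves(series="0 0 0 0 0 0;0 0 0 0 0 0;0 0 0 0 0 0;0 0 0 0 0 0;0 0 0.02 0 0 0;0 0 0.05 0 0 0;0 0 0.09 0 0 0;0 -0.03 0.12 0 0 0;0 -0.08 0.14 0 0 0;-0.02 -0.12 0.14 0 0 0", jaw=-0.9)

```text
time_s: 32.3
tool_pos: [0.4436, 0.0843, 0.1704]
ee_rot: [[-0.999, -0.054, 0.007], [-0.054, 0.999, -0.001], [-0.007, -0.002, -1.0]]
ft_force: [0.2, -0.9, -0.0]
finger_gap: 0.948
grip_force: 0.0
```

Call:
apply_moves(series="-0.01 -0.04 0.01 0 0 0;-0.03 -0.08 0.02 0 0 0;-0.05 -0.12 0.02 0 0 0;-0.07 -0.12 0.02 0 0 0;-0.07 -0.12 0.02 0 0 0;-0.07 -0.12 0.02 0 0 0")

```text
time_s: 32.9
tool_pos: [0.3708, -0.0346, 0.1881]
ee_rot: [[-0.999, -0.052, 0.002], [-0.052, 0.999, -0.001], [-0.002, -0.001, -1.0]]
ft_force: [0.6, 0.3, 0.1]
finger_gap: 0.949
grip_force: 0.0
```

```bash
python3 - <<'E'
from h import *
print(robot.observe()["tool_pos"])
s,_=snap("scene");t,_=snap("top")
a=cv2.resize(s["color"][110:360,160:410],None,fx=2.2,fy=2.2,interpolation=cv2.INTER_CUBIC)
b=cv2.resize(t["color"][160:275,180:480],(780,299),interpolation=cv2.INTER_CUBIC)
a=cv2.resize(a,(290,290));c=np.vstack([b,cv2.copyMakeBorder(a,0,0,0,490,cv2.BORDER_CONSTANT)])
cv2.imwrite("pics/end.png",c[...,::-1])
E
```

```text
[ 0.37078838 -0.03458648  0.18810548]
```

View pics/end.png

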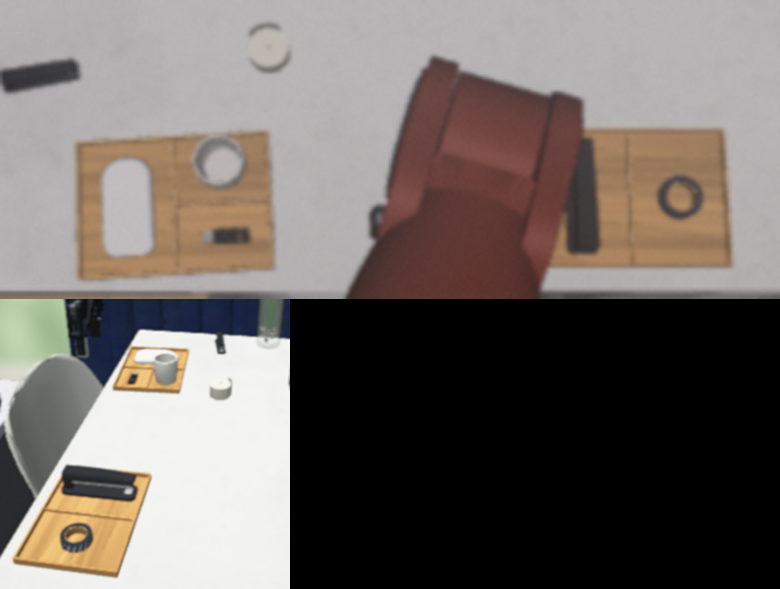

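The final view shows the mouse (127,207), cup (218,160) and stick (230,236) in tray_three, and the stapler (583,195) and tape (680,197) in tray_two, all flat. The jar (268,46) looks unmoved.

```bash
python3 -c "
from bench import workorder;print(workorder.finish_job())"
```

```text
the job is handed in; nothing more can be done
None
```

I placed both kits and handed the job in after about 33 s of robot time: stapler and tape roll in tray_two; mouse, memory stick and cup in tray_three; the candle jar was left alone, and the hand-in gave no verdict.

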